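Hang the key chain in the hall

TASK

Hang the oak drop by its top eye on the hook of the key stand and let go of it; then clip the red key fob's snap hook onto the drop's lower loop, drawing the fob gently down until the gate has sprung shut under the loop and on until the hook bears fully home, and only then let go, so that it does not drop; never haul on the loop. Leave both hanging quietly in a chain, off the table, and leave the other things on the console where they are.

Things in the scene. Friction and masses are not known exactly. Their poses are not given: they have to be found in the camera images.
- stand: fixed key stand. Origin on the table under the hook's seat. Its +x points roughly to the robot's left (as the drop's and the fob's do at the start). Its 14 mm post stands 125 mm out along +x on a wooden foot 90 x 130 x 14 mm; from its top an 8 mm wire arm runs back along -x, dips to the hook's seat, and turns up to the tip. Nothing lies below the hook.
- hook_seat (a point): lowest point of the hook's wire centreline (wire radius 4 mm), 345 mm above the table; axes as the stand's. The open tip is 20 mm out on the -x side, its wire centre 11 mm higher: an eye is threaded over the tip moving along +x, then let down.
- holder: fixed black holder in which the drop stands at the start: plate 90 x 70 x 12 mm with two upright slats (8 mm thick in x, 22 mm wide in y, tops 110 mm above the table), 16 mm apart in x; the drop's block rests on them, its lower loop hangs between them. Origin under its centre.
- drop: first item: oak block 34 (x) x 28 (y) x 40 mm (z), origin at the centre of its underside, z up, 0.18 to 0.3 kg, wire eye above, wire loop below. Grip the block only, across y, some 18 mm above its underside, tilted about 40 degrees from vertical fingers pointing to its own +x and down, so that the gripper clears eye and hook.
- drop_eye (a point): centre of the drop's top eye, 95 mm above the drop's origin, axes as the drop's. 5 mm steel wire in the y-z plane, open along x, clear opening 27 mm (y) x 29 mm (z), on a thin neck. Hung up, its top bar lies on the hook's seat: the drop's origin is then 105.5 mm below hook_seat.
- drop_stem (a point): underside of the drop (same point as its origin). Below it a stiff stem carries the lower loop: 5 mm wire in the y-z plane, clear opening 35 mm (y) x 60 mm (z), straight bottom bar along y. The stem is drawn out by 0 to 30 mm (unknown, not measured; it does not slip): the bar's centreline lies 58 to 88 mm below this point.
- fob: second item: red block 26 x 26 x 74 mm, stands upright at the start, origin at the centre of its underside, z up, 0.12 to 0.22 kg. On top a brass snap hook of 5 mm wire in the x-z plane, to z = 140.5 mm. Grip the block across y, some 26 mm above its underside, tilted about 40 degrees, fingers pointing to its own +x and down.
- fob_crown (a point): top of the snap hook's wire centreline, 138 mm above the fob's origin and at x = +4 mm, axes as the fob's. In the fob's frame the back is at x = -11 mm, the nose at x = +11 mm, its end at z = 121 mm. Home, the bar's centre is 5 mm below it. Let the fob down to that felt stop before opening the fingers; over 15 N between hook and loop bends them.
- fob_mouth (a point): middle of the mouth, x = 0, z = 114 mm of the fob, just under the gate; open to +x. Thread the nose through the loop along +x, a few mm over the bar, bar at this point, then draw down. The gate (4 mm wire) swings up on a spring: 2 to 10 N for some 9 mm, then it snaps shut, the force drops to nothing, and 5 to 8 mm of free travel follow.
- blue_fob: bystander: plain blue wooden block fob without a hook, 26 x 26 x 86 tall, origin under its centre
- bowl: bystander: white ceramic bowl, 120 across, 45 tall
- spray: bystander: small amber bottle, 48 across, 110 tall
- brush: bystander: hand brush lying flat, wooden handle, about 200 long
- case: bystander: black glasses case, 160 x 65 x 40 tall
- parcel: bystander: cardboard parcel, 160 x 120 x 70 tall

How it is judged:
By the outcome, as a careful person would: the job done as asked, in the order asked, and still so for the second after the job is handed in, with the robot touching nothing.
It also fails if it takes over 72 s, if anything falls off the work surface, if the arm or the gripper's body presses on something with over 40 N, if the wrist force passes 120 N, or if a joint passes its speed limit or range.

ROBOT

A 7-joint arm with a two-finger parallel gripper is mounted at the origin on the work surface. World frame = base frame: x ahead of the robot, y to its left, z up, the work surface at z = 0. Lengths are in m, angles in degrees, forces in N, time in s.
With the tool pointing down it reaches from about 0.425 to 0.875 m from the base axis. Payload 4.7 kg.
Tool frame: the origin (TCP) lies between the finger pads; the fingertips stand 8 mm ahead of it and the grasp point (between the pads) lies 11 mm behind it (env.tip_extent is the distance from the TCP to the fingertips, in m); z points along the fingers, y is the line along which they close (so a half turn about z gives the same grasp; the last joint's range is limited). The gripper opens to 87 mm and grips with 3 to 60 N. Pads are 19 mm wide; open, the fingers measure 117 mm over their backs; the gripper's body (75 mm by 190 mm) begins 51 mm behind the grasp point.
Start: joints at [72.542, 18.392, -4.016, 83.108, 1.295, 78.541, -3.26], TCP at [0.204, -0.617, 0.206] pointing down, gripper open.
Joint ranges: [-163.93, 163.93], [-17.29, 119.83], [-79.2, 71.16], [3.27, 140.29], [-89.18, 269.18], [5.43, 117.66], [-154.24, 154.24]. Speed limits (degrees/s): [147.25, 147.25, 180, 180, 180, 180, 180].

INTERFACE

Orientations are given as [roll, pitch, yaw] about the fixed x, y, z axes, in that order (R = Rz(yaw) Ry(pitch) Rx(roll)).
In Python, from cell import sensors, vision, workorder, env gives the robot as it stands.
- The arm moves only by the tool drive_tool, never from a script. Its argument "moves" is a list of rows, each an object of numbers: "x", "y", "z": the shift along the tool's x, y, z in mm; "rx", "ry", "rz": the turn, a rotation vector about the tool's x, y, z in rad; "fingers": the closure, from -1 (fully open) to 1 (shut). In form: [{"x": .., "y": .., "z": .., "rx": .., "ry": .., "rz": .., "fingers": ..}, ...]. A call has 1 to 20 rows; each row is the pose to reach, as a shift and turn from the pose commanded when the call began, along the tool's axes at that moment; what a row does not reach only later rows make up. A row lasts 1/8 s, in which the tool goes at most 62.5 mm and 10.7 degrees, less where a joint would pass 70% of its speed; a pose out of reach is approached as far as the arm can. A call with a gripper value outside its range is refused whole. The fingers move at their own pace and stop on an object; "force" is the grip in N (left out, the last holds). Time passes only in rows, so rows that repeat a pose let the fingers close. It gives the time, the measured TCP pose, the force, the opening and the grip force at its end, in the units of the state.
- sensors.get_obs(): the state, without advancing time (a new reading comes with each control period).
- vision.read_camera(name): name is "side" or "top"; returns a dict with "image" (480x640x3 uint8, red, green, blue), "fx", "fy", "cx", "cy" (pixels), "k1" (the pictures are not rectified: a ray, as slopes to the right and down, at radius r is drawn at 1 + k1 r^2 times it, then the intrinsics apply), "R" (3x3) and "t" (3): a world point X has camera coordinates R X + t. Camera axes: x right, y down, z forward; pixel columns grow to the right and rows downward; lengths in m; the calibration is good to about 2 mm. A picture is of the moment at which its call begins. There is no depth.
- workorder.sign_off(): hands the job in; it is judged then, once.
The state is a dict: "time_s": time; "qpos": joint angles; "joint_velocities": joint speeds; "effort": joint torques, N m; "tool_pos": TCP position; "tool_rot": TCP orientation; "force": force on the tool from outside, world axes, zero at the start; "wrist_torque": the same for the moment, N m; "grip_width": finger opening in m; "grasp_force": force on a finger pad.
Only numpy, scipy, OpenCV 4.12 (cv2) and the standard library are available. Lean on these libraries where they do the work, as an engineer would, in place of code of your own. Each camera call takes 0.05 s, during which the arm holds its last target. There are 200 camera calls.

## Working session

There is one attempt and no reset: what is moved stays moved. The work goes in short steps, Python scripts to look and compute and a tool call to move; the robot and the scene stay as the last step left them, time stands still between calls to the robot, and variables do not carry over. Pictures are saved under pics/ and viewed, at most 10 in all, crops included, and the job is handed in when it is done.

Besides the shell and the picture viewer there is one more tool, called after ">>>" as name(argument=value, ...) on one line, values as JSON. drive_tool: Moves the arm, as the interface text tells. Its arguments: {"type":"object","properties":{"moves":{"type":"array"},"force":{"type":"number"}},"required":["moves"]}

```bash
ls; mkdir -p pics; python3 - <<'E'
from cell import sensors, vision, workorder, env
import cv2
print(sensors.get_obs())
for n in("side","top"):
    c=vision.read_camera(n); cv2.imwrite(f"pics/{n}0.png",c["image"][:,:,::-1])
    print({k:v for k,v in c.items() if k!="image"})
E
```

```text
pics
{'time_s': 0.0, 'qpos': array([72.54255585, 18.43900957, -4.01515724, 83.17504302,  1.29622913,
       78.54047863, -3.26254529]), 'joint_velocities': array([-0.07067882, -0.03276933,  0.01859874, -0.0467453 ,  0.04256962,
        0.06683593,  0.0147367 ]), 'effort': array([-8.85932459e-04, -4.91290784e+01, -4.04230328e-01, -3.12524736e+01,
       -6.38586120e-02,  4.39903478e-02,  1.80799534e-04]), 'tool_pos': array([ 0.20347663, -0.61671532,  0.20506083]), 'tool_rot': array([-1.79890779e+02,  7.07925082e-03,  1.82645486e+01]), 'force': array([-0.80781092, -0.95081168,  0.29108418]), 'wrist_torque': array([-0.03025717, -0.00694378, -0.03236299]), 'grasp_force': 0.0, 'grip_width': 0.08689192253816234}
{'fx': 458.63730293012316, 'fy': 458.63730293012316, 'cx': 317.1971630699623, 'cy': 237.17658754754189, 'k1': 0.019475854403280507, 'R': array([[-0.98826776, -0.15118806, -0.02165638],
       [-0.09206938,  0.70286216, -0.70534248],
       [ 0.12186081, -0.69507335, -0.7085358 ]]), 't': array([0.53859119, 0.17344363, 1.49806441])}
{'fx': 555.0676245271563, 'fy': 555.0676245271563, 'cx': 320.5810855460489, 'cy': 232.4900979114489, 'k1': -0.06356341417910887, 'R': array([[ 0.01299919, -0.99984475,  0.01189523],
       [-0.99126052, -0.01444759, -0.1311253 ],
       [ 0.1312768 , -0.01008675, -0.99129444]]), 't': array([0.00398143, 0.54554478, 1.76026185])}
```

View pics/side0.png

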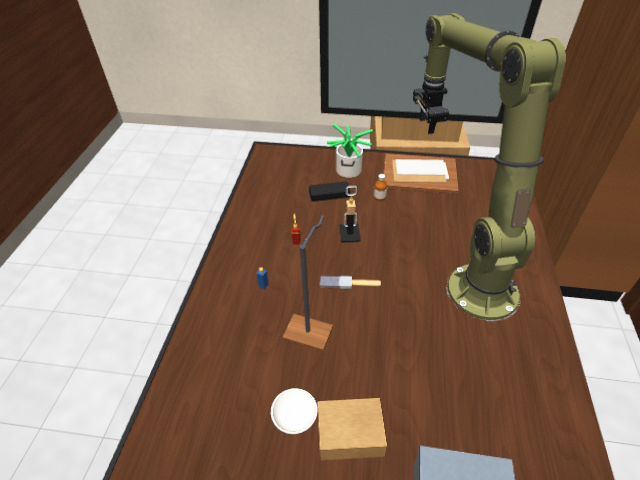

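View pics/top0.png

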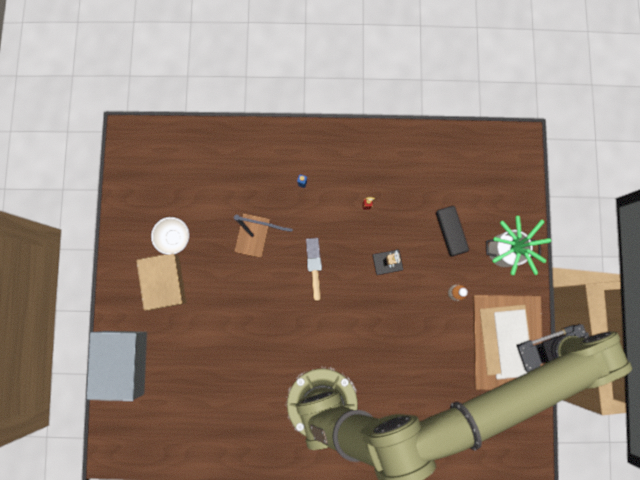

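The side view shows the fob at (296,232), the drop in its holder at (350,215), and the stand's post from (307,330) up to (303,245) with its arm to (320,218). In the top view the fob is at (368,202), the holder at (388,262) and the stand's arm from (237,217) to (291,230). I'll enlarge these next.

```bash
cat > crop.py <<'E'
import cv2,numpy as np
def tile(img,x0,y0,w,h,s):
    t=cv2.resize(img[y0:y0+h,x0:x0+w],None,fx=s,fy=s,interpolation=cv2.INTER_CUBIC)
    for i in range(0,w,5):
        cv2.line(t,(i*s,0),(i*s,8 if (x0+i)%10==0 else 4),(0,255,255),1)
        if (x0+i)%10==0: cv2.putText(t,str(x0+i),(i*s+1,18),0,.35,(0,255,255),1)
    for i in range(0,h,5):
        cv2.line(t,(0,i*s),(8 if (y0+i)%10==0 else 4,i*s),(0,255,255),1)
        if (y0+i)%10==0: cv2.putText(t,str(y0+i),(9,i*s+4),0,.35,(0,255,255),1)
    return t
E
python3 - <<'E'
import cv2,numpy as np
from crop import tile
s=cv2.imread('pics/side0.png');t=cv2.imread('pics/top0.png')
# each 400x600/.. tiles
a=np.hstack([tile(s,280,180,80,60,10)]);cv2.imwrite('pics/c1.png',a)
b=np.vstack([np.hstack([tile(t,350,190,40,30,10),tile(t,368,247,40,30,10)]),
 np.hstack([tile(t,230,210,66,50,6)[:300,:400],tile(s,285,210,50,37,8)[:300,:400]])]) if 0 else None
r1=np.hstack([tile(t,355,190,50,37,8)[:296],tile(t,368,245,50,37,8)[:296]])
r2=np.hstack([tile(t,230,208,66,49,6)[:294,:396],tile(s,282,205,50,37,8)[:294,:400]])
r2=cv2.copyMakeBorder(r2,0,0,0,800-r2.shape[1],0)
cv2.imwrite('pics/c2.png',np.vstack([r1,r2]))
E
```

```text
(no output)
```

View pics/c1.png

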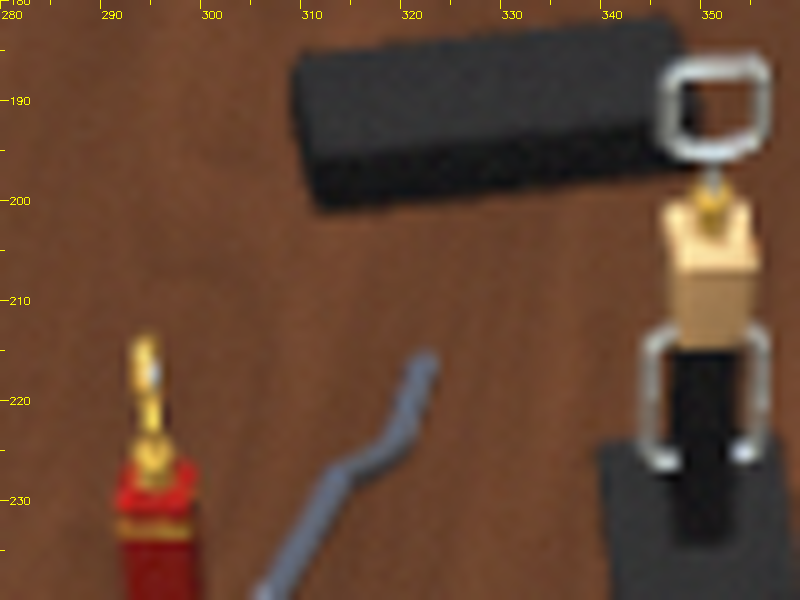

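View pics/c2.png

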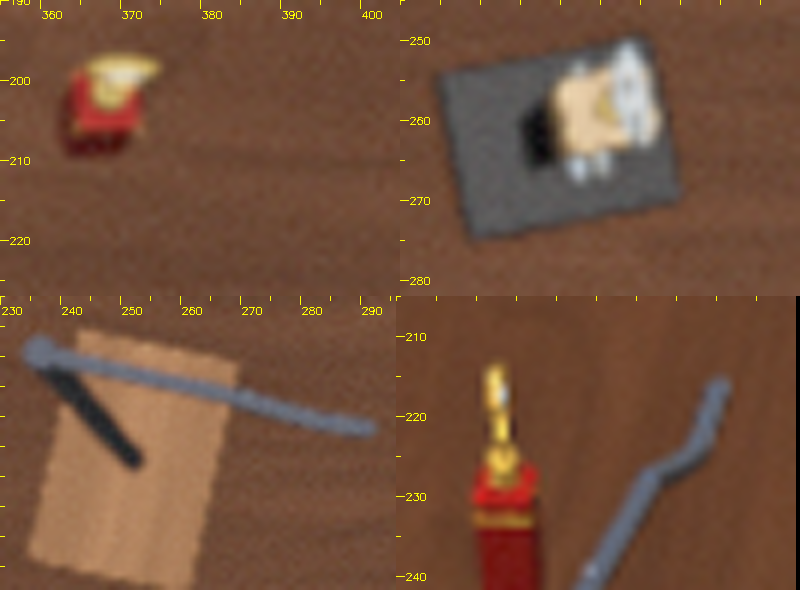

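c1 (side view): the drop eye's centre is at about (351,190), the block's top centre at (350.5,203), the fob's top centre at (295.5,228) and its crown at (294,214), and the hook's tip at (322.4,215.4). c2 (top view): the tip is at (291.6,229.8), the post's top at (236,216.6), its base at (252,235), the holder plate's centre at (387.7,261.7) and the fob hook's middle at (370,198).

```bash
cat > geo.py <<'E'
import numpy as np
from cell import vision
C={}
def cam(n):
    if n not in C: C[n]={k:np.array(v) for k,v in vision.read_camera(n).items()}
    return C[n]
def proj(c,X):
    q=c["R"]@np.array(X)+c["t"]; a=q[:2]/q[2]; a=a*(1+c["k1"]*(a@a))
    return np.array([c["fx"]*a[0]+c["cx"],c["fy"]*a[1]+c["cy"]])
def onz(c,uv,z):
    d=np.array([(uv[0]-c["cx"])/c["fx"],(uv[1]-c["cy"])/c["fy"]]);a=d.copy()
    for _ in range(9): a=d/(1+c["k1"]*(a@a))
    r=c["R"].T@np.array([a[0],a[1],1]); o=-c["R"].T@c["t"]
    return o+r*(z-o[2])/r[2]
def xyz(c,x,y,yaw,P):
    a=np.radians(yaw); return [x+P[0]*np.cos(a)-P[1]*np.sin(a),y+P[0]*np.sin(a)+P[1]*np.cos(a),P[2]]
E
python3 - <<'E'
from geo import *
S,T=cam("side"),cam("top")
def p(n,c,uv,z): print(n,np.round(onz(c,uv,z)*1000,1))
p("eye side",S,(351.05,190.25),.205)
p("drop top side",S,(350.55,203.25),.150)
t2=lambda a,b:(368+a/8-.44,245+b/8-.44)
for q in((40,75),(248,35),(282,198),(75,240),(161,137)): p("holder top",T,t2(*q),.012)
p("drop top top",T,t2(200,112),.150)
p("eye top",T,t2(234,95),.2195)
t1=lambda a,b:(355+a/8-.44,190+b/8-.44)
p("fob side",S,(295.45,228.35),.074); p("fob top",T,t1(107,105),.074)
p("crown side",S,(294.05,214.25),.138)
p("fob hook L",T,t1(90,68),.138);p("fob hook R",T,t1(158,68),.138);p("mid",T,t1(124,68),.138)
p("tip side",S,(322.35,215.35),.356);p("tip top",T,(291.6,229.75),.356)
for z in(.36,.38,.4): p("posttop",T,(235.9,216.6),z)
p("postbase T",T,(252.2,235),.014);p("postbase S",S,(307,331),.014)
t3=lambda a,b:(230+a/6-.42,208+(b-296)/6-.42)
for q in((75,330),(240,363),(190,588),(28,555)): p("foot",T,t3(*q),.014)
E
```

```text
eye side [ 456.3 -207.2  205. ]
drop top side [ 456.  -203.7  150. ]
holder top [ 480.4 -159.5   12. ]
holder top [ 498.  -244.9   12. ]
holder top [ 431.4 -258.5   12. ]
holder top [ 413.2 -173.9   12. ]
holder top [ 455.7 -209.1   12. ]
drop top top [ 454.1 -205.6  150. ]
eye top [ 454.4 -208.2  219.5]
fob side [ 641.2 -132.8   74. ]
fob top [ 638.6 -138.1   74. ]
crown side [ 643.1 -135.9  138. ]
fob hook L [ 640.9 -125.4  138. ]
fob hook R [ 641.4 -151.6  138. ]
mid [ 641.1 -138.5  138. ]
tip side [508.8  93.  356. ]
tip top [509.3  91.8 356. ]
posttop [541.8 240.3 360. ]
posttop [538.6 237.4 380. ]
posttop [535.4 234.5 400. ]
postbase T [536.8 234.9  14. ]
postbase S [539. 241.  14.]
foot [608.4 270.3  14. ]
foot [591.4 179.4  14. ]
foot [467.5 203.4  14. ]
foot [484.2 292.   14. ]
```

```bash
cat > plan.py <<'E'
import numpy as np
from scipy.spatial.transform import Rotation as Ro
from cell import sensors
def toolR(yaw,tilt=40):
    u=np.array([np.cos(np.radians(yaw)),np.sin(np.radians(yaw)),0]);Z=np.array([0,0,1.]);t=np.radians(tilt)
    z=-np.cos(t)*Z+np.sin(t)*u; x=np.cos(t)*u+np.sin(t)*Z
    return np.stack([x,np.cross(z,x),z],1)
def rel(R,p,tag=""):
    """tool-frame shift (mm) and rotvec from the measured pose to pose R,p (mm)"""
    o=sensors.get_obs(); R0=Ro.from_euler('xyz',o["tool_rot"],degrees=True).as_matrix()
    print(tag,np.round(R0.T@(np.array(p)-1000*o["tool_pos"]),1),np.round(Ro.from_matrix(R0.T@R).as_rotvec(),4))
def tcp(org,yaw,h,back=0,tilt=40):
    R=toolR(yaw,tilt); return R,np.array(org)+[0,0,h]+(11-back)*R[:,2]
E
python3 - <<'E'
from plan import *
rel(*tcp((455.3,-206.5,110),102,20,90))
E
```

```text
[ 362.2 -260.4   15.2] [ 0.5075  0.5667 -1.3974]
```

>>> drive_tool(moves=[{"x": 362, "y": -260, "z": 15, "rx": 0.5075, "ry": 0.5667, "rz": -1.3974, "fingers": -1}, {"x": 362, "y": -260, "z": 15, "rx": 0.5075, "ry": 0.5667, "rz": -1.3974, "fingers": -1}, {"x": 362, "y": -260, "z": 15, "rx": 0.5075, "ry": 0.5667, "rz": -1.3974, "fingers": -1}, {"x": 362, "y": -260, "z": 15, "rx": 0.5075, "ry": 0.5667, "rz": -1.3974, "fingers": -1}, {"x": 362, "y": -260, "z": 15, "rx": 0.5075, "ry": 0.5667, "rz": -1.3974, "fingers": -1}, {"x": 362, "y": -260, "z": 15, "rx": 0.5075, "ry": 0.5667, "rz": -1.3974, "fingers": -1}, {"x": 362, "y": -260, "z": 15, "rx": 0.5075, "ry": 0.5667, "rz": -1.3974, "fingers": -1}, {"x": 362, "y": -260, "z": 15, "rx": 0.5075, "ry": 0.5667, "rz": -1.3974, "fingers": -1}, {"x": 362, "y": -260, "z": 15, "rx": 0.5075, "ry": 0.5667, "rz": -1.3974, "fingers": -1}, {"x": 362, "y": -260, "z": 15, "rx": 0.5075, "ry": 0.5667, "rz": -1.3974, "fingers": -1}, {"x": 362, "y": -260, "z": 15, "rx": 0.5075, "ry": 0.5667, "rz": -1.3974, "fingers": -1}, {"x": 362, "y": -260, "z": 15, "rx": 0.5075, "ry": 0.5667, "rz": -1.3974, "fingers": -1}])

```text
time_s: 1.7
tool_pos: [0.4657, -0.2572, 0.1917]
tool_rot: [180.0, -39.8, 101.9]
force: [0.6, -0.1, 1.0]
grip_width: 0.0869
grasp_force: 0.0
```

```bash
python3 - <<'E'
from plan import *
rel(*tcp((455.3,-206.5,110),102,20,90))
rel(*tcp((455.3,-206.5,110),102,20,0))
print(sensors.get_obs()["qpos"])
E
```

```text
[0.  0.4 1.5] [ 0.0009  0.0027 -0.001 ]
 [ 0.3  0.3 91.5] [ 0.0009  0.0027 -0.001 ]
[ 60.89170991  32.68355996 -27.76640911  78.37314815 -12.63612665
 101.39950055  45.78140644]
```

>>> drive_tool(moves=[{"z": 30}, {"z": 60}, {"z": 80}, {"z": 91}, {"z": 91}, {"z": 91, "fingers": 1}, {"z": 91, "fingers": 1}, {"z": 91, "fingers": 1}, {"z": 91, "fingers": 1}, {"z": 91, "fingers": 1}, {"z": 91, "fingers": 1}, {"z": 91, "fingers": 1}], force=30)

```text
invalid input at $.moves[0]: expected keys x, y, z, rx, ry, rz, fingers
```

```bash
python3 - <<'E'
from plan import *
o=sensors.get_obs(); print(o["wrist_torque"],o["force"])
import cv2,numpy as np
from cell import vision
from crop import tile
s,t=[np.ascontiguousarray(vision.read_camera(n)["image"][:,:,::-1]) for n in("side","top")]
cv2.imwrite("pics/g1.png",np.hstack([tile(s,320,170,50,60,8),tile(t,365,230,50,60,8)]))
E
```

```text
[-0.71129371 -0.20454349  0.02242956] [ 0.61362287 -0.0511668   1.01525191]
```

View pics/g1.png

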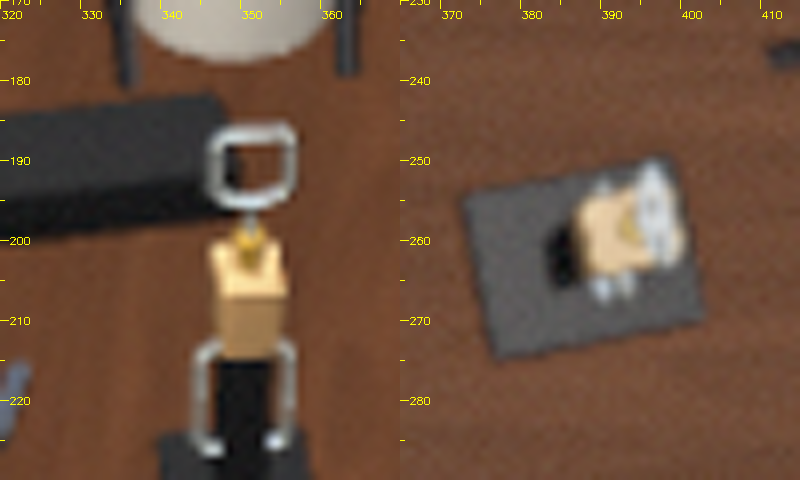

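The move was refused because every key must be given. The crop shows the fingers (columns 335 and 362) straddling the eye and block (column 350).

>>> drive_tool(moves=[{"x": 0, "y": 0, "z": 30, "rx": 0, "ry": 0, "rz": 0, "fingers": -1}, {"x": 0, "y": 0, "z": 60, "rx": 0, "ry": 0, "rz": 0, "fingers": -1}, {"x": 0, "y": 0, "z": 80, "rx": 0, "ry": 0, "rz": 0, "fingers": -1}, {"x": 0, "y": 0, "z": 91, "rx": 0, "ry": 0, "rz": 0, "fingers": -1}, {"x": 0, "y": 0, "z": 91, "rx": 0, "ry": 0, "rz": 0, "fingers": -1}, {"x": 0, "y": 0, "z": 91, "rx": 0, "ry": 0, "rz": 0, "fingers": 1}, {"x": 0, "y": 0, "z": 91, "rx": 0, "ry": 0, "rz": 0, "fingers": 1}, {"x": 0, "y": 0, "z": 91, "rx": 0, "ry": 0, "rz": 0, "fingers": 1}, {"x": 0, "y": 0, "z": 91, "rx": 0, "ry": 0, "rz": 0, "fingers": 1}, {"x": 0, "y": 0, "z": 91, "rx": 0, "ry": 0, "rz": 0, "fingers": 1}, {"x": 0, "y": 0, "z": 91, "rx": 0, "ry": 0, "rz": 0, "fingers": 1}, {"x": 0, "y": 0, "z": 91, "rx": 0, "ry": 0, "rz": 0, "fingers": 1}], force=30)

```text
time_s: 3.3
tool_pos: [0.4538, -0.1997, 0.1214]
tool_rot: [180.0, -39.9, 102.0]
force: [-0.4, 0.3, 0.5]
grip_width: 0.0278
grasp_force: 30.0
```

```bash
python3 - <<'E'
from plan import *
o=sensors.get_obs(); print(o["wrist_torque"],o["force"])
rel(*tcp((455.3,-206.5,110),102,20,0))
rel(*tcp((455.3,-206.5,220),102,20,0),"lift110")
E
```

```text
[-0.69004193 -0.29862628 -0.05928733] [-0.36596003  0.31861105  0.53513848]
 [ 0.2  0.  -0.1] [0.0001 0.0011 0.0002]
lift110 [ 70.8   0.1 -84.4] [0.0001 0.0011 0.0002]
```

>>> drive_tool(moves=[{"x": 10, "y": 0, "z": -12, "rx": 0, "ry": 0, "rz": 0, "fingers": 1}, {"x": 30, "y": 0, "z": -36, "rx": 0, "ry": 0, "rz": 0, "fingers": 1}, {"x": 50, "y": 0, "z": -60, "rx": 0, "ry": 0, "rz": 0, "fingers": 1}, {"x": 71, "y": 0, "z": -84, "rx": 0, "ry": 0, "rz": 0, "fingers": 1}, {"x": 71, "y": 0, "z": -84, "rx": 0, "ry": 0, "rz": 0, "fingers": 1}])

```text
time_s: 3.92
tool_pos: [0.455, -0.1998, 0.2339]
tool_rot: [179.7, -39.7, 102.2]
force: [-0.8, 0.3, -3.3]
grip_width: 0.0277
grasp_force: 30.0
```

```bash
python3 - <<'E'
from plan import *
o=sensors.get_obs(); print(o["wrist_torque"],o["force"])
rel(*tcp((502,54,261),79,20,0))
E
```

```text
[-1.11982085 -0.38315769  0.01554235] [-0.76462491  0.31927467 -3.28538907]
 [213.  101.7 126.9] [-0.2544  0.0051  0.3108]
```

>>> drive_tool(moves=[{"x": 30, "y": 15, "z": 18, "rx": -0.036, "ry": 0.001, "rz": 0.044, "fingers": 1}, {"x": 70, "y": 34, "z": 42, "rx": -0.085, "ry": 0.002, "rz": 0.104, "fingers": 1}, {"x": 110, "y": 53, "z": 66, "rx": -0.134, "ry": 0.003, "rz": 0.163, "fingers": 1}, {"x": 150, "y": 72, "z": 90, "rx": -0.182, "ry": 0.004, "rz": 0.223, "fingers": 1}, {"x": 190, "y": 91, "z": 114, "rx": -0.231, "ry": 0.005, "rz": 0.282, "fingers": 1}, {"x": 207, "y": 99, "z": 123, "rx": -0.248, "ry": 0.005, "rz": 0.303, "fingers": 1}, {"x": 213, "y": 102, "z": 127, "rx": -0.2544, "ry": 0.0051, "rz": 0.3108, "fingers": 1}, {"x": 213, "y": 102, "z": 127, "rx": -0.2544, "ry": 0.0051, "rz": 0.3108, "fingers": 1}, {"x": 213, "y": 102, "z": 127, "rx": -0.2544, "ry": 0.0051, "rz": 0.3108, "fingers": 1}, {"x": 213, "y": 102, "z": 127, "rx": -0.2544, "ry": 0.0051, "rz": 0.3108, "fingers": 1}])

```text
time_s: 5.18
tool_pos: [0.5028, 0.0603, 0.2704]
tool_rot: [-179.6, -40.2, 78.6]
force: [-0.0, 0.2, -2.5]
grip_width: 0.0275
grasp_force: 30.0
```

```bash
python3 - <<'E'
from plan import *
rel(*tcp((502,54,261),79,20,0))
import cv2,numpy as np
from geo import *
from crop import tile
S,T=cam("side"),cam("top")
s,t=[np.ascontiguousarray(c["image"][:,:,::-1]) for c in(S,T)]
for z in (356,261,261-58,261-88): print(z,proj(S,(.502,.054,z/1000)),proj(T,(.502,.054,z/1000)))
cv2.imwrite("pics/g2.png",np.hstack([tile(s,295,200,50,70,8),tile(t,270,200,50,70,8)]))
E
```

```text
[ 2.   0.4 -1.2] [-0.0033 -0.0035 -0.0051]
356 [326.81075914 206.13113163] [305.7884563 232.6676914]
261 [327.03178052 230.68691121] [306.27724141 237.06964434]
203 [327.1565754 244.497875 ] [306.54784288 239.50619149]
173 [327.21837869 251.32332502] [306.68043947 240.69999568]
```

View pics/g2.png

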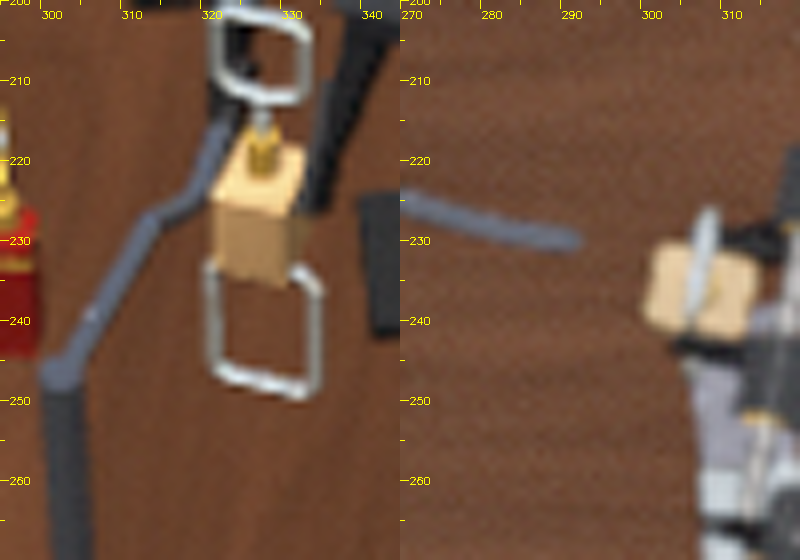

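The eye is at (327.6,206.4) in the side view and (307.4,232.3) in the top view. It is in line with the hook's wire, about 3 mm behind nominal. The lower bar's middle is at (327.3,247.2), about 70 mm below the drop's origin.

```bash
python3 - <<'E'
from plan import *
rel(*tcp((514,115.5,261),79,20,0),"thread")
rel(*tcp((514,115.5,239),79,20,0),"low")
rel(*tcp((514,115.5,237),79,20,0),"low")
E
```

```text
thread [49.5  0.5 39.1] [-0.0035 -0.0034 -0.0045]
low [35.3  0.6 55.9] [-0.0035 -0.0034 -0.0045]
low [34.   0.7 57.4] [-0.0035 -0.0034 -0.0045]
```

>>> drive_tool(moves=[{"x": 9, "y": 0, "z": 7, "rx": -0.003, "ry": -0.003, "rz": -0.004, "fingers": 1}, {"x": 18, "y": 0, "z": 14, "rx": -0.003, "ry": -0.003, "rz": -0.004, "fingers": 1}, {"x": 27, "y": 0, "z": 21, "rx": -0.003, "ry": -0.003, "rz": -0.004, "fingers": 1}, {"x": 36, "y": 0, "z": 28, "rx": -0.003, "ry": -0.003, "rz": -0.004, "fingers": 1}, {"x": 44, "y": 0, "z": 34.5, "rx": -0.003, "ry": -0.003, "rz": -0.004, "fingers": 1}, {"x": 49.5, "y": 0.5, "z": 39, "rx": -0.003, "ry": -0.003, "rz": -0.004, "fingers": 1}, {"x": 49.5, "y": 0.5, "z": 39, "rx": -0.003, "ry": -0.003, "rz": -0.004, "fingers": 1}, {"x": 49.5, "y": 0.5, "z": 39, "rx": -0.003, "ry": -0.003, "rz": -0.004, "fingers": 1}])

```text
time_s: 6.28
tool_pos: [0.5152, 0.1227, 0.2727]
tool_rot: [-180.0, -40.0, 79.0]
force: [0.0, 0.1, -3.2]
grip_width: 0.0275
grasp_force: 30.0
```

```bash
python3 - <<'E'
from plan import *
rel(*tcp((514,115.5,261),79,20,0),"thread")
rel(*tcp((514,115.5,239),79,20,0),"low")
import cv2,numpy as np
from geo import *
from crop import tile
S,T=cam("side"),cam("top")
s,t=[np.ascontiguousarray(c["image"][:,:,::-1]) for c in(S,T)]
cv2.imwrite("pics/g3.png",np.hstack([tile(s,285,200,50,70,8),tile(t,250,200,50,70,8)]))
E
```

```text
thread [-0.2  0.2 -0. ] [-0.0004  0.0002 -0.    ]
low [-14.4   0.2  16.8] [-0.0004  0.0002 -0.    ]
```

View pics/g3.png

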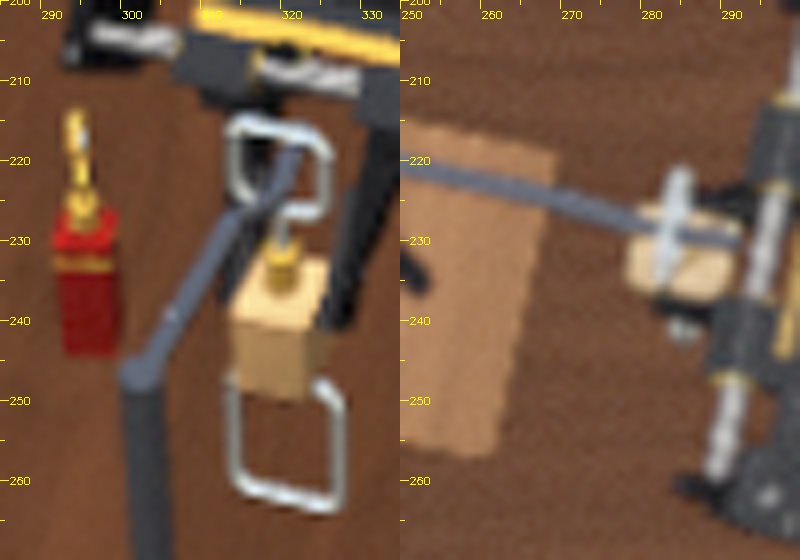

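The hook's wire passes through the eye (side view, (320,218)), and the tip sticks out past the eye in the top view ((291,230) against the eye at 283). Letting it down now.

>>> drive_tool(moves=[{"x": -3, "y": 0, "z": 3.5, "rx": 0, "ry": 0, "rz": 0, "fingers": 1}, {"x": -6, "y": 0, "z": 7, "rx": 0, "ry": 0, "rz": 0, "fingers": 1}, {"x": -9, "y": 0, "z": 10.5, "rx": 0, "ry": 0, "rz": 0, "fingers": 1}, {"x": -11, "y": 0, "z": 13, "rx": 0, "ry": 0, "rz": 0, "fingers": 1}, {"x": -12, "y": 0, "z": 14.3, "rx": 0, "ry": 0, "rz": 0, "fingers": 1}, {"x": -12, "y": 0, "z": 14.3, "rx": 0, "ry": 0, "rz": 0, "fingers": 1}, {"x": -12, "y": 0, "z": 14.3, "rx": 0, "ry": 0, "rz": 0, "fingers": 1}])

```text
time_s: 7.25
tool_pos: [0.5152, 0.1232, 0.2543]
tool_rot: [180.0, -40.0, 79.1]
force: [-0.9, 0.3, -1.9]
grip_width: 0.0275
grasp_force: 30.0
```

>>> drive_tool(moves=[{"x": -0.65, "y": 0, "z": 0.77, "rx": 0, "ry": 0, "rz": 0, "fingers": 1}, {"x": -1, "y": 0, "z": 1.2, "rx": 0, "ry": 0, "rz": 0, "fingers": 1}, {"x": -1.3, "y": 0, "z": 1.55, "rx": 0, "ry": 0, "rz": 0, "fingers": 1}, {"x": -1.3, "y": 0, "z": 1.55, "rx": 0, "ry": 0, "rz": 0, "fingers": 1}])

```text
time_s: 7.75
tool_pos: [0.5151, 0.1231, 0.2521]
tool_rot: [-180.0, -40.0, 79.0]
force: [0.1, 0.9, -2.6]
grip_width: 0.0276
grasp_force: 30.0
```

>>> drive_tool(moves=[{"x": -0.65, "y": 0, "z": 0.77, "rx": 0, "ry": 0, "rz": 0, "fingers": 1}, {"x": -1.3, "y": 0, "z": 1.55, "rx": 0, "ry": 0, "rz": 0, "fingers": 1}, {"x": -1.3, "y": 0, "z": 1.55, "rx": 0, "ry": 0, "rz": 0, "fingers": 1}])

```text
time_s: 8.12
tool_pos: [0.5155, 0.1235, 0.2512]
tool_rot: [179.9, -40.1, 79.1]
force: [-1.3, -0.1, 4.1]
grip_width: 0.0274
grasp_force: 30.0
```

>>> drive_tool(moves=[{"x": 0.5, "y": 0, "z": -0.6, "rx": 0, "ry": 0, "rz": 0, "fingers": 1}, {"x": 0.5, "y": 0, "z": -0.6, "rx": 0, "ry": 0, "rz": 0, "fingers": 1}, {"x": 0.5, "y": 0, "z": -0.6, "rx": 0, "ry": 0, "rz": 0, "fingers": 0.2}, {"x": 0.5, "y": 0, "z": -0.6, "rx": 0, "ry": 0, "rz": 0, "fingers": -0.3}, {"x": 0.5, "y": 0, "z": -0.6, "rx": 0, "ry": 0, "rz": 0, "fingers": -1}, {"x": 0.5, "y": 0, "z": -0.6, "rx": 0, "ry": 0, "rz": 0, "fingers": -1}, {"x": 0.5, "y": 0, "z": -0.6, "rx": 0, "ry": 0, "rz": 0, "fingers": -1}, {"x": 0.5, "y": 0, "z": -0.6, "rx": 0, "ry": 0, "rz": 0, "fingers": -1}, {"x": 0.5, "y": 0, "z": -15, "rx": 0, "ry": 0, "rz": 0, "fingers": -1}, {"x": 0.5, "y": 0, "z": -40, "rx": 0, "ry": 0, "rz": 0, "fingers": -1}, {"x": 0.5, "y": 0, "z": -80, "rx": 0, "ry": 0, "rz": 0, "fingers": -1}, {"x": 0.5, "y": 0, "z": -120, "rx": 0, "ry": 0, "rz": 0, "fingers": -1}, {"x": 0.5, "y": 0, "z": -120, "rx": 0, "ry": 0, "rz": 0, "fingers": -1}])

```text
time_s: 9.75
tool_pos: [0.502, 0.0445, 0.3449]
tool_rot: [179.7, -39.9, 79.0]
force: [-0.0, -0.4, 0.1]
grip_width: 0.0872
grasp_force: 0.0
```

```bash
python3 - <<'E'
from plan import *
print(sensors.get_obs()["force"])
rel(*tcp((640,-135.5,0),91,27,100),"fob pre")
import cv2,numpy as np
from geo import *
from crop import tile
S,T=cam("side"),cam("top")
np.savez("hung.npz",s=S["image"],t=T["image"])
s,t=[np.ascontiguousarray(c["image"][:,:,::-1]) for c in(S,T)]
r1=np.hstack([tile(s,300,210,40,60,10)[:600],np.vstack([tile(t,265,210,40,30,10),tile(t,352,190,40,30,10)])])
cv2.imwrite("pics/g4.png",r1)
for z in (334.5,239.5,239.5-58,239.5-88): print(z,proj(S,(.5134,.113,z/1000)),proj(T,(.5134,.113,z/1000)))
E
```

```text
[-0.01972159 -0.44267604  0.11403449]
fob pre [-318.4  181.4   60.2] [ 0.1404  0.0019 -0.1608]
334.5 [319.7337982  226.00099233] [284.07452366 229.20041606]
239.5 [320.3226968  249.99144618] [285.84238156 233.74534115]
181.5 [320.65360173 263.46644167] [286.82247436 236.26464483]
151.5 [320.81705347 270.12104714] [287.3030831  237.49993755]
```

View pics/g4.png

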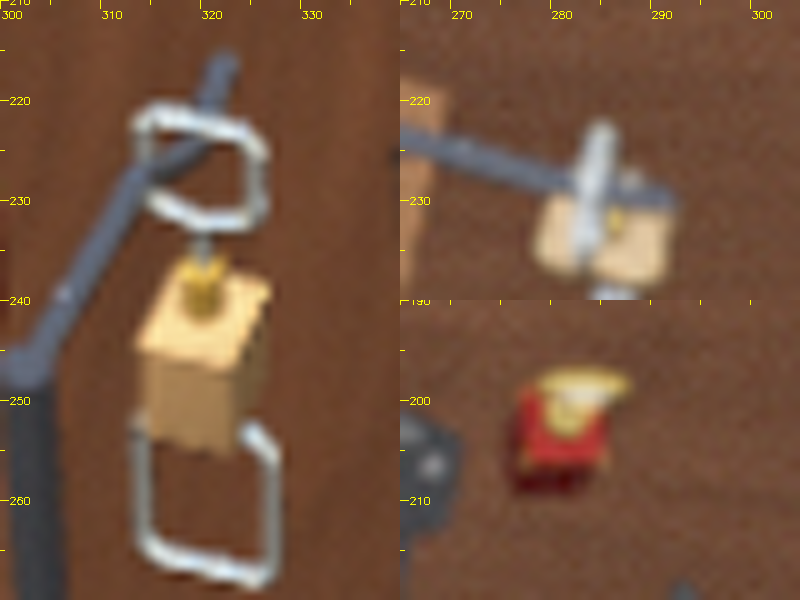

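The drop hangs by its eye on the wire. The bar's middle is at (320.3,266.2), which puts it at z of about 170 mm, 70 mm below the origin. The fob stands undisturbed with yaw about 89°.

```bash
python3 - <<'E'
from plan import *
rel(*tcp((640.3,-136,150),89,27,100),"via")
rel(*tcp((640.3,-136,0),89,27,100),"fob pre")
E
```

```text
via [-223.4  182.   -60.2] [ 0.1121  0.0003 -0.1334]
fob pre [-319.8  182.    54.7] [ 0.1121  0.0003 -0.1334]
```

>>> drive_tool(moves=[{"x": -50, "y": 30, "z": -40, "rx": 0.01, "ry": 0, "rz": -0.01, "fingers": -1}, {"x": -90, "y": 73, "z": -50, "rx": 0.045, "ry": 0, "rz": -0.053, "fingers": -1}, {"x": -134, "y": 109, "z": -60, "rx": 0.067, "ry": 0, "rz": -0.08, "fingers": -1}, {"x": -180, "y": 145, "z": -60, "rx": 0.09, "ry": 0, "rz": -0.107, "fingers": -1}, {"x": -223, "y": 182, "z": -60, "rx": 0.1121, "ry": 0.0003, "rz": -0.1334, "fingers": -1}, {"x": -223, "y": 182, "z": -60, "rx": 0.1121, "ry": 0.0003, "rz": -0.1334, "fingers": -1}, {"x": -255, "y": 182, "z": -22, "rx": 0.1121, "ry": 0.0003, "rz": -0.1334, "fingers": -1}, {"x": -290, "y": 182, "z": 20, "rx": 0.1121, "ry": 0.0003, "rz": -0.1334, "fingers": -1}, {"x": -320, "y": 182, "z": 54.5, "rx": 0.1121, "ry": 0.0003, "rz": -0.1334, "fingers": -1}, {"x": -320, "y": 182, "z": 54.5, "rx": 0.1121, "ry": 0.0003, "rz": -0.1334, "fingers": -1}, {"x": -320, "y": 182, "z": 54.5, "rx": 0.1121, "ry": 0.0003, "rz": -0.1334, "fingers": -1}, {"x": -320, "y": 182, "z": 54.5, "rx": 0.1121, "ry": 0.0003, "rz": -0.1334, "fingers": -1}])

```text
time_s: 11.35
tool_pos: [0.6408, -0.1931, 0.0983]
tool_rot: [179.7, -39.9, 89.3]
force: [0.9, 1.0, 0.4]
grip_width: 0.087
grasp_force: 0.0
```

```bash
python3 - <<'E'
from plan import *
rel(*tcp((640.3,-136,0),89,27,100),"fob pre")
rel(*tcp((640.3,-136,0),89,27,0),"fob")
E
```

```text
fob pre [-2.1 -1.5  2.3] [0.0025 0.0015 0.0034]
fob [ -2.   -1.8 102.3] [0.0025 0.0015 0.0034]
```

>>> drive_tool(moves=[{"x": -1, "y": -1.5, "z": 30, "rx": 0.0025, "ry": 0.0015, "rz": 0.0034, "fingers": -1}, {"x": -1.5, "y": -1.5, "z": 60, "rx": 0.0025, "ry": 0.0015, "rz": 0.0034, "fingers": -1}, {"x": -1.5, "y": -1.5, "z": 85, "rx": 0.0025, "ry": 0.0015, "rz": 0.0034, "fingers": -1}, {"x": -1.5, "y": -1.5, "z": 102, "rx": 0.0025, "ry": 0.0015, "rz": 0.0034, "fingers": -1}, {"x": -1.5, "y": -1.5, "z": 102, "rx": 0.0025, "ry": 0.0015, "rz": 0.0034, "fingers": -1}, {"x": -1.5, "y": -1.5, "z": 102, "rx": 0.0025, "ry": 0.0015, "rz": 0.0034, "fingers": -1}])

```text
time_s: 12.1
tool_pos: [0.6397, -0.1298, 0.0169]
tool_rot: [-179.8, -40.0, 88.8]
force: [0.2, -0.6, 0.7]
grip_width: 0.0871
grasp_force: 0.0
```

```bash
python3 - <<'E'
from plan import *
rel(*tcp((640.3,-136,0),89,27,0),"fob")
print(sensors.get_obs()["force"])
E
```

```text
fob [ 1.8  0.7 -0.7] [-0.0011 -0.0005 -0.0028]
[ 0.22437252 -0.5843333   0.70157173]
```

>>> drive_tool(moves=[{"x": 1.5, "y": 0.5, "z": -0.7, "rx": 0, "ry": 0, "rz": 0, "fingers": -1}, {"x": 1.5, "y": 0.5, "z": -0.7, "rx": 0, "ry": 0, "rz": 0, "fingers": 1}, {"x": 1.5, "y": 0.5, "z": -0.7, "rx": 0, "ry": 0, "rz": 0, "fingers": 1}, {"x": 1.5, "y": 0.5, "z": -0.7, "rx": 0, "ry": 0, "rz": 0, "fingers": 1}, {"x": 1.5, "y": 0.5, "z": -0.7, "rx": 0, "ry": 0, "rz": 0, "fingers": 1}, {"x": 1.5, "y": 0.5, "z": -0.7, "rx": 0, "ry": 0, "rz": 0, "fingers": 1}, {"x": 1.5, "y": 0.5, "z": -0.7, "rx": 0, "ry": 0, "rz": 0, "fingers": 1}, {"x": 1.5, "y": 0.5, "z": -0.7, "rx": 0, "ry": 0, "rz": 0, "fingers": 1}], force=30)

```text
time_s: 13.1
tool_pos: [0.6401, -0.1281, 0.0176]
tool_rot: [-179.8, -40.1, 88.8]
force: [-0.0, -0.1, -1.3]
grip_width: 0.0258
grasp_force: 29.6
```

```bash
python3 - <<'E'
from plan import *
o=sensors.get_obs(); print(o["wrist_torque"],o["force"])
R,p=tcp((0,0,0),89,27,0); g=o["tool_pos"]*1000-p; print("implied fob origin",g)
rel(*tcp(g+[0,0,60],89,27,0),"lift60")
# stage: fob mouth at bar level; bar (513.5,113.5,170); mouth 114; 70 mm short along -x
u=toolR(79,0)[:,0]; b=np.array([513.5,113.5,170])
rel(*tcp(b-[0,0,114]+[0,0,4]-75*u,79,27,0),"stage")
E
```

```text
[-1.04662125 -0.12687275  0.0523116 ] [-0.01634229 -0.10639277 -1.26336684]
implied fob origin [ 639.93497581 -135.21057824   -0.94942675]
lift60 [ 38.6  -0.2 -45.9] [-0.0017 -0.0014 -0.0028]
stage [ 170.8 -142.9   64.7] [-0.1139 -0.0012  0.1308]
```

>>> drive_tool(moves=[{"x": 10, "y": 0, "z": -12, "rx": 0, "ry": 0, "rz": 0, "fingers": 1}, {"x": 25, "y": 0, "z": -30, "rx": 0, "ry": 0, "rz": 0, "fingers": 1}, {"x": 38.5, "y": 0, "z": -46, "rx": 0, "ry": 0, "rz": 0, "fingers": 1}, {"x": 60, "y": -20, "z": -30, "rx": -0.016, "ry": 0, "rz": 0.018, "fingers": 1}, {"x": 85, "y": -50, "z": -8, "rx": -0.04, "ry": 0, "rz": 0.046, "fingers": 1}, {"x": 110, "y": -80, "z": 14, "rx": -0.064, "ry": 0, "rz": 0.073, "fingers": 1}, {"x": 135, "y": -110, "z": 36, "rx": -0.088, "ry": -0.001, "rz": 0.1, "fingers": 1}, {"x": 155, "y": -130, "z": 52, "rx": -0.104, "ry": -0.001, "rz": 0.119, "fingers": 1}, {"x": 171, "y": -143, "z": 64.5, "rx": -0.1139, "ry": -0.0012, "rz": 0.1308, "fingers": 1}, {"x": 171, "y": -143, "z": 64.5, "rx": -0.1139, "ry": -0.0012, "rz": 0.1308, "fingers": 1}, {"x": 171, "y": -143, "z": 64.5, "rx": -0.1139, "ry": -0.0012, "rz": 0.1308, "fingers": 1}, {"x": 171, "y": -143, "z": 64.5, "rx": -0.1139, "ry": -0.0012, "rz": 0.1308, "fingers": 1}])

```text
time_s: 14.6
tool_pos: [0.5008, 0.0459, 0.0792]
tool_rot: [-180.0, -40.0, 79.0]
force: [-0.5, -0.1, -2.0]
grip_width: 0.0261
grasp_force: 29.7
```

```bash
python3 - <<'E'
from plan import *
o=sensors.get_obs(); print(o["wrist_torque"],o["force"])
R,p=tcp((0,0,0),79,26.05,0); g=o["tool_pos"]*1000-p; print("fob origin",g)
u=toolR(79,0)[:,0]; b=np.array([513.5,113.5,170])
import cv2
from geo import *
from crop import tile
S,T=cam("side"),cam("top")
s,t=[np.ascontiguousarray(c["image"][:,:,::-1]) for c in(S,T)]
def P(n,q): print(n,proj(S,q/1000),proj(T,q/1000))
P("crown",g+4*u+[0,0,138]); P("blocktop",g+[0,0,74]); P("nose end",g+11*u+[0,0,121]); P("bar",b)
cv2.imwrite("pics/g5.png",np.hstack([tile(s,300,235,40,60,10),tile(t,275,215,40,60,10)]))
E
```

```text
[-1.01167474  0.1536018   0.02760702] [-0.48674273 -0.13349941 -1.96671311]
fob origin [499.46742987  39.00866569  61.60120222]
crown [328.24073654 242.72160659] [310.32668232 240.2968961 ]
blocktop [328.74537058 256.09822466] [311.7465506  243.02572847]
nose end [327.5275719  248.18115941] [308.05144317 240.48828546]
bar [320.65895674 266.16428189] [286.84209255 236.7077848 ]
```

View pics/g5.png

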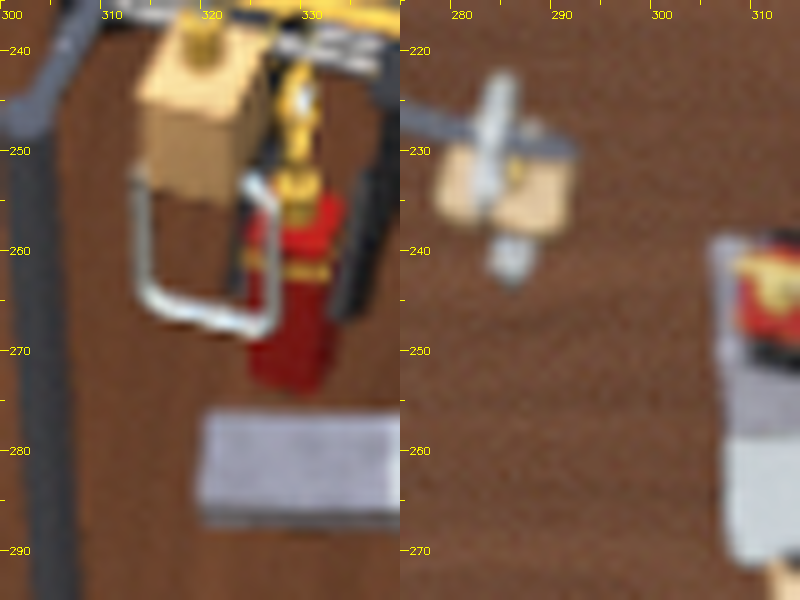

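The fob hook is at about (329.5,242) and its block's top at about (328.8,256.5). Both are level with the loop, whose bar is at (320.3,266.2). I'll check the height numerically against the same measurement on the first picture.

```bash
python3 - <<'E'
from plan import *
import cv2
from geo import *
S,T=cam("side"),cam("top")
o=sensors.get_obs();R,p=tcp((0,0,0),79,26.05,0); g=o["tool_pos"]*1000-p
i0={"side":cv2.imread("pics/side0.png")[:,:,::-1],"top":cv2.imread("pics/top0.png")[:,:,::-1]}
def red(im,x0,x1,y0,y1):
    a=im[y0:y1,x0:x1].astype(float); w=np.clip((a[...,0]-np.maximum(a[...,1],a[...,2])*2.2-20)/60,0,1)
    Y,X=np.mgrid[y0:y1,x0:x1]; m=(w>.4); return (X*w).sum()/w.sum(),(Y*w).sum()/w.sum(),w.sum()
def brass(im,x0,x1,y0,y1):
    a=im[y0:y1,x0:x1].astype(float); w=np.clip((a[...,1]-a[...,2]*1.3-25)/60,0,1)*(a[...,0]>120)
    Y,X=np.mgrid[y0:y1,x0:x1]; print("  rows",[(int(y0+i),round(float(r.sum()),1),round(float((r*np.arange(x0,x1)).sum()/max(r.sum(),.01)),1)) for i,r in enumerate(w) if r.sum()>.3])
u1=toolR(79,0)[:,0]
def pr(c,o,yaw):
    u=toolR(yaw,0)[:,0]
    return [np.round(proj(c,(np.array(o)+q[0]*u+[0,0,q[1]])/1000),1).tolist() for q in((4,140.5),(11,121),(-11,121),(0,74))]
print("init side");brass(i0["side"],288,304,205,240);print(red(i0["side"],285,308,222,250),pr(S,(640,-135.5,0),90))
print("now side");brass(S["image"],325,338,239,265);print(red(S["image"],318,342,250,282),pr(S,g,79))
print("init top");brass(i0["top"],358,382,190,215);print(red(i0["top"],355,380,190,215),pr(T,(640,-135.5,0),90))
print("now top");brass(T["image"],303,326,228,256);print(red(T["image"],303,326,228,256),pr(T,g,79))
E
```

```text
init side
  rows [(214, 0.9, 294.2), (215, 1.0, 293.8), (216, 0.9, 293.5), (217, 0.6, 293.2), (218, 1.0, 293.6), (219, 0.8, 294.3), (220, 1.4, 294.6), (221, 1.6, 294.6), (222, 1.6, 294.6), (223, 0.8, 294.8), (224, 1.9, 294.7), (225, 3.0, 294.7), (226, 2.6, 294.8), (227, 1.4, 294.9), (228, 1.0, 294.9), (232, 0.7, 294.9), (233, 1.9, 295.4)]
(np.float64(295.52461083361624), np.float64(235.68255661704092), np.float64(68.73666666666665)) [[294.7, 214.6], [294.6, 220.2], [295.8, 215.9], [295.9, 227.8]]
now side
  rows [(242, 1.4, 329.7), (243, 0.7, 329.2), (244, 1.0, 328.4), (245, 0.9, 328.7), (246, 1.2, 329.3), (247, 1.9, 329.6), (248, 1.7, 329.7), (249, 1.6, 329.6), (250, 1.7, 329.5), (252, 1.6, 329.6), (253, 3.2, 329.5), (254, 3.3, 329.4), (255, 1.9, 329.3), (256, 1.3, 329.2), (257, 0.5, 329.4), (261, 0.4, 326.7), (262, 1.0, 330.0)]
(np.float64(329.44084189701596), np.float64(265.16673077979885), np.float64(60.656666666666666)) [[328.4, 242.4], [327.7, 248.5], [330.0, 243.5], [328.9, 256.4]]
init top
  rows [(197, 0.6, 370.5), (198, 0.7, 370.1), (201, 0.6, 368.4), (202, 0.5, 368.2)]
(np.float64(367.1398580721467), np.float64(204.0629804849202), np.float64(11.273333333333326)) [[367.9, 198.2], [365.0, 199.4], [372.1, 199.5], [367.1, 202.3]]
now top
  rows [(242, 0.5, 314.4), (243, 0.5, 315.3), (244, 0.5, 312.6), (245, 0.6, 312.6)]
(np.float64(312.31102362204723), np.float64(247.01640419947503), np.float64(5.079999999999997)) [[310.1, 240.5], [307.8, 240.7], [315.1, 242.3], [311.5, 243.3]]
```

```bash
python3 - <<'E'
from geo import *
from scipy.optimize import brentq
S=cam("side")
im=np.load("hung.npz")["s"].astype(float)
a=np.radians(169); v=np.array([np.cos(a),np.sin(a),0])
def row(cx,y0,y1):
    g=im[y0:y1,cx,2]-np.minimum(im[y0,cx,2],im[y1-1,cx,2]); g=np.clip(g-20,0,None); return (g*np.arange(y0,y1)).sum()/g.sum()
def pred(z,col):
    f=lambda s:proj(S,np.array([.5134,.113,z])+s*v)[0]-col
    s=brentq(f,-.04,.04); return proj(S,np.array([.5134,.113,z])+s*v)[1]
for c in range(316,326):
    r=row(c,260,271); z=brentq(lambda z:pred(z,c)-r,.12,.22); print(c,round(r,2),"bar z",round(z*1000,1))
for c in (316,317,318,319,323,324):
    r=row(c,217,227); z=brentq(lambda z:pred(z,c)-r,.3,.4); print(c,round(r,2),"eye top z",round(z*1000,1),"want 351.5")
E
```

```text
316 264.99 bar z 169.3
317 265.26 bar z 169.3
318 265.45 bar z 169.6
319 265.64 bar z 169.9
320 265.95 bar z 169.6
321 266.21 bar z 169.6
322 266.32 bar z 170.2
323 266.62 bar z 170.0
324 266.94 bar z 169.7
325 267.11 bar z 170.1
316 221.75 eye top z 347.2 want 351.5
317 221.95 eye top z 347.3 want 351.5
318 221.9 eye top z 348.4 want 351.5
319 221.92 eye top z 349.2 want 351.5
323 222.48 eye top z 350.5 want 351.5
324 223.36 eye top z 348.1 want 351.5
```

```bash
python3 - <<'E'
from plan import *
rel(*tcp((515.8,115,58),79,26.05,0),"in")
u=toolR(79,0)[:,0]
rel(*tcp(np.array((515.8,115,58))-40*u,79,26.05,0),"near")
E
```

```text
in [57.   2.6 52. ] [-0.0015 -0.0005 -0.0006]
near [26.4  2.6 26.2] [-0.0015 -0.0005 -0.0006]
```

>>> drive_tool(moves=[{"x": 10, "y": 1, "z": 10, "rx": 0, "ry": 0, "rz": 0, "fingers": 1}, {"x": 20, "y": 2, "z": 20, "rx": 0, "ry": 0, "rz": 0, "fingers": 1}, {"x": 26.4, "y": 2.6, "z": 26.2, "rx": 0, "ry": 0, "rz": 0, "fingers": 1}, {"x": 26.4, "y": 2.6, "z": 26.2, "rx": 0, "ry": 0, "rz": 0, "fingers": 1}, {"x": 30.2, "y": 2.6, "z": 29.4, "rx": 0, "ry": 0, "rz": 0, "fingers": 1}, {"x": 34, "y": 2.6, "z": 32.6, "rx": 0, "ry": 0, "rz": 0, "fingers": 1}, {"x": 37.8, "y": 2.6, "z": 35.8, "rx": 0, "ry": 0, "rz": 0, "fingers": 1}, {"x": 41.6, "y": 2.6, "z": 39, "rx": 0, "ry": 0, "rz": 0, "fingers": 1}, {"x": 41.6, "y": 2.6, "z": 39, "rx": 0, "ry": 0, "rz": 0, "fingers": 1}])

```text
time_s: 15.98
tool_pos: [0.5129, 0.1029, 0.0757]
tool_rot: [-179.9, -40.0, 79.0]
force: [0.8, -0.6, -2.3]
grip_width: 0.0257
grasp_force: 29.7
```

>>> drive_tool(moves=[{"x": 2.7, "y": 0, "z": 2.2, "rx": 0, "ry": 0, "rz": 0, "fingers": 1}, {"x": 5.4, "y": 0, "z": 4.5, "rx": 0, "ry": 0, "rz": 0, "fingers": 1}, {"x": 8, "y": 0, "z": 6.7, "rx": 0, "ry": 0, "rz": 0, "fingers": 1}, {"x": 10.7, "y": 0, "z": 9, "rx": 0, "ry": 0, "rz": 0, "fingers": 1}, {"x": 13, "y": 0, "z": 11, "rx": 0, "ry": 0, "rz": 0, "fingers": 1}, {"x": 15.4, "y": 0, "z": 13, "rx": 0, "ry": 0, "rz": 0, "fingers": 1}, {"x": 15.4, "y": 0, "z": 13, "rx": 0, "ry": 0, "rz": 0, "fingers": 1}, {"x": 15.4, "y": 0, "z": 13, "rx": 0, "ry": 0, "rz": 0, "fingers": 1}])

```text
time_s: 16.98
tool_pos: [0.5169, 0.1221, 0.0756]
tool_rot: [-179.9, -40.0, 79.0]
force: [-0.2, -0.6, -2.2]
grip_width: 0.0257
grasp_force: 29.7
```

```bash
python3 - <<'E'
from plan import *
rel(*tcp((515.8,115,58),79,26.05,0),"in")
import cv2
from geo import *
from crop import tile
S,T=cam("side"),cam("top")
s,t=[np.ascontiguousarray(c["image"][:,:,::-1]) for c in(S,T)]
h=np.load("hung.npz")["s"][:,:,::-1]
cv2.imwrite("pics/g6.png",np.hstack([tile(s,303,220,33,50,12)[:600],np.vstack([tile(np.ascontiguousarray(h),303,240,33,25,12),tile(t,270,225,33,25,12)])]))
E
```

```text
in [-0.   0.2 -0.1] [-0.0015 -0.     -0.0004]
```

View pics/g6.png

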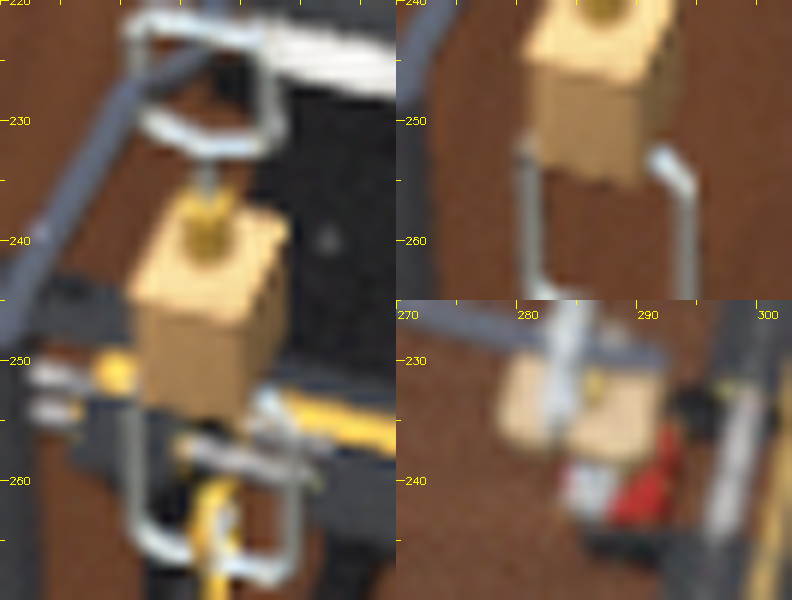

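The brass nose passes in front of the bar at (320.5,265.5), and the loop has not moved ((315..326),(265..268)), so it is threaded. Drawing down gently now.

>>> drive_tool(moves=[{"x": -0.64, "y": 0, "z": 0.77, "rx": 0, "ry": 0, "rz": 0, "fingers": 1}, {"x": -1.29, "y": 0, "z": 1.53, "rx": 0, "ry": 0, "rz": 0, "fingers": 1}, {"x": -1.93, "y": 0, "z": 2.3, "rx": 0, "ry": 0, "rz": 0, "fingers": 1}, {"x": -1.93, "y": 0, "z": 2.3, "rx": 0, "ry": 0, "rz": 0, "fingers": 1}])

```text
time_s: 17.58
tool_pos: [0.5168, 0.1222, 0.0725]
tool_rot: [-179.9, -40.0, 79.0]
force: [0.4, -0.4, -2.0]
grip_width: 0.0259
grasp_force: 29.7
```

>>> drive_tool(moves=[{"x": -0.64, "y": 0, "z": 0.77, "rx": 0, "ry": 0, "rz": 0, "fingers": 1}, {"x": -1.29, "y": 0, "z": 1.53, "rx": 0, "ry": 0, "rz": 0, "fingers": 1}, {"x": -1.29, "y": 0, "z": 1.53, "rx": 0, "ry": 0, "rz": 0, "fingers": 1}])

```text
time_s: 17.95
tool_pos: [0.5172, 0.1223, 0.0709]
tool_rot: [-179.9, -40.0, 79.0]
force: [-0.4, -0.4, 0.4]
grip_width: 0.0257
grasp_force: 29.7
```

>>> drive_tool(moves=[{"x": -0.64, "y": 0, "z": 0.77, "rx": 0, "ry": 0, "rz": 0, "fingers": 1}, {"x": -1.29, "y": 0, "z": 1.53, "rx": 0, "ry": 0, "rz": 0, "fingers": 1}, {"x": -1.29, "y": 0, "z": 1.53, "rx": 0, "ry": 0, "rz": 0, "fingers": 1}])

```text
time_s: 18.32
tool_pos: [0.5173, 0.1223, 0.069]
tool_rot: [-179.9, -40.0, 79.0]
force: [-1.0, 0.2, 4.3]
grip_width: 0.0257
grasp_force: 29.7
```

>>> drive_tool(moves=[{"x": -0.64, "y": 0, "z": 0.77, "rx": 0, "ry": 0, "rz": 0, "fingers": 1}, {"x": -0.64, "y": 0, "z": 0.77, "rx": 0, "ry": 0, "rz": 0, "fingers": 1}])

```text
time_s: 18.58
tool_pos: [0.517, 0.1223, 0.0677]
tool_rot: [-179.9, -40.0, 79.0]
force: [-1.0, -0.3, 4.1]
grip_width: 0.0257
grasp_force: 29.7
```

>>> drive_tool(moves=[{"x": -0.5, "y": 0, "z": 0.6, "rx": 0, "ry": 0, "rz": 0, "fingers": 1}, {"x": -1, "y": 0, "z": 1.2, "rx": 0, "ry": 0, "rz": 0, "fingers": 1}, {"x": -1, "y": 0, "z": 1.2, "rx": 0, "ry": 0, "rz": 0, "fingers": 1}])

```text
time_s: 18.95
tool_pos: [0.517, 0.1223, 0.0661]
tool_rot: [-179.9, -40.0, 79.0]
force: [0.1, -0.1, 4.8]
grip_width: 0.0254
grasp_force: 29.7
```

>>> drive_tool(moves=[{"x": -0.5, "y": 0, "z": 0.6, "rx": 0, "ry": 0, "rz": 0, "fingers": 1}, {"x": -1, "y": 0, "z": 1.2, "rx": 0, "ry": 0, "rz": 0, "fingers": 1}, {"x": -1, "y": 0, "z": 1.2, "rx": 0, "ry": 0, "rz": 0, "fingers": 1}])

```text
time_s: 19.32
tool_pos: [0.5171, 0.1224, 0.0647]
tool_rot: [-179.9, -40.0, 79.0]
force: [0.2, -0.2, 5.9]
grip_width: 0.0255
grasp_force: 29.7
```

>>> drive_tool(moves=[{"x": -0.5, "y": 0, "z": 0.6, "rx": 0, "ry": 0, "rz": 0, "fingers": 1}, {"x": -0.9, "y": 0, "z": 1.05, "rx": 0, "ry": 0, "rz": 0, "fingers": 1}, {"x": -0.9, "y": 0, "z": 1.05, "rx": 0, "ry": 0, "rz": 0, "fingers": 1}])

```text
time_s: 19.7
tool_pos: [0.5172, 0.1224, 0.0634]
tool_rot: [-179.9, -40.0, 79.0]
force: [-0.6, -0.6, 6.1]
grip_width: 0.026
grasp_force: 29.7
```

>>> drive_tool(moves=[{"x": -0.5, "y": 0, "z": 0.6, "rx": 0, "ry": 0, "rz": 0, "fingers": 1}, {"x": -0.5, "y": 0, "z": 0.6, "rx": 0, "ry": 0, "rz": 0, "fingers": 1}])

```text
time_s: 19.95
tool_pos: [0.5171, 0.1223, 0.0625]
tool_rot: [-179.9, -40.0, 79.0]
force: [-0.2, 0.8, 4.7]
grip_width: 0.0254
grasp_force: 29.7
```

>>> drive_tool(moves=[{"x": -0.5, "y": 0, "z": 0.6, "rx": 0, "ry": 0, "rz": 0, "fingers": 1}, {"x": -0.5, "y": 0, "z": 0.6, "rx": 0, "ry": 0, "rz": 0, "fingers": 1}])

```text
time_s: 20.2
tool_pos: [0.5163, 0.1217, 0.0606]
tool_rot: [-179.9, -39.9, 79.0]
force: [-0.5, -0.3, -2.9]
grip_width: 0.0258
grasp_force: 29.7
```

>>> drive_tool(moves=[{"x": -0.5, "y": 0, "z": 0.6, "rx": 0, "ry": 0, "rz": 0, "fingers": 1}, {"x": -0.5, "y": 0, "z": 0.6, "rx": 0, "ry": 0, "rz": 0, "fingers": 1}])

```text
time_s: 20.45
tool_pos: [0.5161, 0.1219, 0.0599]
tool_rot: [-179.8, -40.0, 78.9]
force: [0.4, -0.9, -2.5]
grip_width: 0.0256
grasp_force: 29.7
```

The gate has snapped shut and the force is back to the fob's weight. The free travel comes next, then the stop.

>>> drive_tool(moves=[{"x": -0.64, "y": 0, "z": 0.77, "rx": 0, "ry": 0, "rz": 0, "fingers": 1}, {"x": -1.29, "y": 0, "z": 1.53, "rx": 0, "ry": 0, "rz": 0, "fingers": 1}, {"x": -1.7, "y": 0, "z": 2, "rx": 0, "ry": 0, "rz": 0, "fingers": 1}, {"x": -1.7, "y": 0, "z": 2, "rx": 0, "ry": 0, "rz": 0, "fingers": 1}])

```text
time_s: 20.95
tool_pos: [0.5168, 0.1222, 0.058]
tool_rot: [-179.9, -40.0, 79.0]
force: [0.1, 0.4, -1.5]
grip_width: 0.0261
grasp_force: 29.7
```

>>> drive_tool(moves=[{"x": -0.5, "y": 0, "z": 0.6, "rx": 0, "ry": 0, "rz": 0, "fingers": 1}, {"x": -0.5, "y": 0, "z": 0.6, "rx": 0, "ry": 0, "rz": 0, "fingers": 1}])

```text
time_s: 21.2
tool_pos: [0.5168, 0.1221, 0.0572]
tool_rot: [-179.9, -40.0, 79.0]
force: [-0.1, 0.0, -2.0]
grip_width: 0.0261
grasp_force: 29.7
```

>>> drive_tool(moves=[{"x": -0.4, "y": 0, "z": 0.5, "rx": 0, "ry": 0, "rz": 0, "fingers": 1}, {"x": -0.4, "y": 0, "z": 0.5, "rx": 0, "ry": 0, "rz": 0, "fingers": 1}])

```text
time_s: 21.45
tool_pos: [0.5168, 0.1222, 0.0566]
tool_rot: [-179.9, -40.0, 79.0]
force: [0.5, -0.7, -2.1]
grip_width: 0.0257
grasp_force: 29.7
```

>>> drive_tool(moves=[{"x": -0.4, "y": 0, "z": 0.5, "rx": 0, "ry": 0, "rz": 0, "fingers": 1}, {"x": -0.4, "y": 0, "z": 0.5, "rx": 0, "ry": 0, "rz": 0, "fingers": 1}])

```text
time_s: 21.7
tool_pos: [0.5168, 0.1222, 0.056]
tool_rot: [-179.9, -40.0, 79.0]
force: [-1.5, 0.5, -1.9]
grip_width: 0.0261
grasp_force: 29.7
```

>>> drive_tool(moves=[{"x": -0.4, "y": 0, "z": 0.5, "rx": 0, "ry": 0, "rz": 0, "fingers": 1}, {"x": -0.4, "y": 0, "z": 0.5, "rx": 0, "ry": 0, "rz": 0, "fingers": 1}])

```text
time_s: 21.95
tool_pos: [0.517, 0.1223, 0.0555]
tool_rot: [-179.9, -40.0, 79.0]
force: [-0.4, 0.1, -1.9]
grip_width: 0.0257
grasp_force: 29.7
```

>>> drive_tool(moves=[{"x": -0.4, "y": 0, "z": 0.5, "rx": 0, "ry": 0, "rz": 0, "fingers": 1}, {"x": -0.4, "y": 0, "z": 0.5, "rx": 0, "ry": 0, "rz": 0, "fingers": 1}])

```text
time_s: 22.2
tool_pos: [0.5173, 0.1224, 0.0551]
tool_rot: [-179.9, -40.0, 79.0]
force: [0.3, -0.3, 2.2]
grip_width: 0.0257
grasp_force: 29.7
```

>>> drive_tool(moves=[{"x": -0.4, "y": 0, "z": 0.5, "rx": 0, "ry": 0, "rz": 0, "fingers": 1}, {"x": -0.4, "y": 0, "z": 0.5, "rx": 0, "ry": 0, "rz": 0, "fingers": 1}])

```text
time_s: 22.45
tool_pos: [0.5175, 0.1225, 0.0548]
tool_rot: [-179.9, -40.1, 79.0]
force: [-1.0, 0.4, 4.9]
grip_width: 0.0261
grasp_force: 29.7
```

The hook is home, with a felt stop of about 7 N. I'll relax slightly, open and retreat.

>>> drive_tool(moves=[{"x": 0.25, "y": 0, "z": -0.3, "rx": 0, "ry": 0, "rz": 0, "fingers": 1}, {"x": 0.25, "y": 0, "z": -0.3, "rx": 0, "ry": 0, "rz": 0, "fingers": 1}, {"x": 0.25, "y": 0, "z": -0.3, "rx": 0, "ry": 0, "rz": 0, "fingers": 0.2}, {"x": 0.25, "y": 0, "z": -0.3, "rx": 0, "ry": 0, "rz": 0, "fingers": -0.3}, {"x": 0.25, "y": 0, "z": -0.3, "rx": 0, "ry": 0, "rz": 0, "fingers": -1}, {"x": 0.25, "y": 0, "z": -0.3, "rx": 0, "ry": 0, "rz": 0, "fingers": -1}, {"x": 0.25, "y": 0, "z": -0.3, "rx": 0, "ry": 0, "rz": 0, "fingers": -1}, {"x": 0.25, "y": 0, "z": -0.3, "rx": 0, "ry": 0, "rz": 0, "fingers": -1}, {"x": 0.25, "y": 0, "z": -10, "rx": 0, "ry": 0, "rz": 0, "fingers": -1}, {"x": 0.25, "y": 0, "z": -30, "rx": 0, "ry": 0, "rz": 0, "fingers": -1}, {"x": 0.25, "y": 0, "z": -60, "rx": 0, "ry": 0, "rz": 0, "fingers": -1}, {"x": 0.25, "y": 0, "z": -100, "rx": 0, "ry": 0, "rz": 0, "fingers": -1}, {"x": 0.25, "y": 0, "z": -150, "rx": 0, "ry": 0, "rz": 0, "fingers": -1}, {"x": 0.25, "y": 0, "z": -200, "rx": 0, "ry": 0, "rz": 0, "fingers": -1}, {"x": 0.25, "y": 0, "z": -200, "rx": 0, "ry": 0, "rz": 0, "fingers": -1}, {"x": 0.25, "y": 0, "z": -200, "rx": 0, "ry": 0, "rz": 0, "fingers": -1}, {"x": 0.25, "y": 0, "z": -200, "rx": 0, "ry": 0, "rz": 0, "fingers": -1}, {"x": 0.25, "y": 0, "z": -200, "rx": 0, "ry": 0, "rz": 0, "fingers": -1}, {"x": 0.25, "y": 0, "z": -200, "rx": 0, "ry": 0, "rz": 0, "fingers": -1}, {"x": 0.25, "y": 0, "z": -200, "rx": 0, "ry": 0, "rz": 0, "fingers": -1}])

```text
time_s: 24.95
tool_pos: [0.4926, -0.0035, 0.2073]
tool_rot: [-179.9, -40.0, 79.0]
force: [-0.0, 0.9, 0.2]
grip_width: 0.0871
grasp_force: 0.0
```

>>> drive_tool(moves=[{"x": 0, "y": 0, "z": 0, "rx": 0, "ry": 0, "rz": 0, "fingers": -1}, {"x": 0, "y": 0, "z": 0, "rx": 0, "ry": 0, "rz": 0, "fingers": -1}, {"x": 0, "y": 0, "z": 0, "rx": 0, "ry": 0, "rz": 0, "fingers": -1}, {"x": 0, "y": 0, "z": 0, "rx": 0, "ry": 0, "rz": 0, "fingers": -1}, {"x": 0, "y": 0, "z": 0, "rx": 0, "ry": 0, "rz": 0, "fingers": -1}, {"x": 0, "y": 0, "z": 0, "rx": 0, "ry": 0, "rz": 0, "fingers": -1}, {"x": 0, "y": 0, "z": 0, "rx": 0, "ry": 0, "rz": 0, "fingers": -1}, {"x": 0, "y": 0, "z": 0, "rx": 0, "ry": 0, "rz": 0, "fingers": -1}, {"x": 0, "y": 0, "z": 0, "rx": 0, "ry": 0, "rz": 0, "fingers": -1}, {"x": 0, "y": 0, "z": 0, "rx": 0, "ry": 0, "rz": 0, "fingers": -1}, {"x": 0, "y": 0, "z": 0, "rx": 0, "ry": 0, "rz": 0, "fingers": -1}, {"x": 0, "y": 0, "z": 0, "rx": 0, "ry": 0, "rz": 0, "fingers": -1}, {"x": 0, "y": 0, "z": 0, "rx": 0, "ry": 0, "rz": 0, "fingers": -1}, {"x": 0, "y": 0, "z": 0, "rx": 0, "ry": 0, "rz": 0, "fingers": -1}, {"x": 0, "y": 0, "z": 0, "rx": 0, "ry": 0, "rz": 0, "fingers": -1}, {"x": 0, "y": 0, "z": 0, "rx": 0, "ry": 0, "rz": 0, "fingers": -1}])

```text
time_s: 26.95
tool_pos: [0.4927, -0.0039, 0.2075]
tool_rot: [-179.9, -40.0, 79.0]
force: [-0.1, -0.7, 0.7]
grip_width: 0.0872
grasp_force: 0.0
```

```bash
python3 - <<'E'
from geo import *
from cell import sensors
import time
u=np.array([np.cos(np.radians(79)),np.sin(np.radians(79)),0]);S=cam("side")
def red(im):
    x0,x1,y0,y1=300,345,240,310
    a=im[y0:y1,x0:x1].astype(float); w=np.clip((a[...,0]-np.maximum(a[...,1],a[...,2])*2.2-20)/60,0,1)
    Y,X=np.mgrid[y0:y1,x0:x1]; r=np.where(w.sum(1)>1)[0]+y0; return (w*X).sum()/w.sum(),(w*Y).sum()/w.sum(),w.sum(),r.min(),r.max()
for i in range(4): print(red(vision.read_camera("side")["image"]))
b=np.array([513.5,113.5,170-133])
print("block top/mid/bottom expected",[np.round(proj(S,(b+[0,0,z])/1000),1) for z in(74,37,0)])
print(sensors.get_obs()["force"])
E
```

```text
(np.float64(320.4071163189482), np.float64(287.8708559588453), np.float64(93.30666666666666), np.int64(278), np.int64(296))
(np.float64(320.4291639848387), np.float64(287.82836301222915), np.float64(93.22), np.int64(278), np.int64(296))
(np.float64(320.42405380267576), np.float64(287.81211991128276), np.float64(93.18), np.int64(278), np.int64(296))
(np.float64(320.410048736019), np.float64(287.89828547386134), np.float64(95.07), np.int64(278), np.int64(296))
block top/mid/bottom expected [array([321. , 278.9]), array([321.2, 286.5]), array([321.3, 293.9])]
[ 0.7493507   0.0927067  -0.71438061]
```

The red block hangs still where it should (rows 278–296 against an expected 279–294 plus its depth), so I'm handing the job in.

```bash
python3 -c "
from cell import workorder; print(workorder.sign_off())"
```

```text
the job is handed in; nothing more can be done
None
```

The oak drop hangs on the hook by its top eye, and the red fob is clipped onto its lower loop with the gate sprung shut and the hook fully home; both hang still and the job is handed in.

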